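# Index the jar-filling carousel to bring the open jar under the funnel

## Robot

A 7-joint arm with a two-finger parallel gripper is mounted at the origin on a cart in front of the work surface, level with it; the furniture and walls round the work are solid. World frame = base frame: x ahead of the robot, y to its left, z up, the work surface at z = 0. Lengths are in mm, angles in rad, forces in N, time in s.
With the tool pointing down it reaches from about 400 to 925 mm from the base axis. Payload 4.1 kg.
Tool frame: the origin (TCP) lies midway between the tips of the shut fingers; the grasp point (between the pads) lies 19 mm behind it; z points along the fingers, y is the line along which they close (so a half turn about z gives the same grasp; the last joint's range is limited). The gripper opens to 85 mm and grips with 20 to 120 N. Pads are 22 mm wide; open, the fingers measure 114 mm over their backs; the gripper's body (76 mm by 85 mm) begins 54 mm behind the grasp point. The pads swing forward as they close: fully open they stand 13 mm farther back than shut.
Start: joints at [1.009, 0.398, 0.045, 1.537, -0.019, 1.207, -0.051], TCP at [290.236, -581.641, 231.347] pointing down, gripper open.
Joint ranges: [-2.82, 2.82], [-0.49, 2.23], [-1.37, 1.46], [0, 2.46], [-1.36, 4.5], [0.23, 2], [-2.94, 2.94]. Speed limits (rad/s): [2.57, 2.57, 3.14, 3.14, 3.14, 3.14, 3.14].

## Interface

Orientations are given as a unit quaternion [w, x, y, z].
In Python, from plant import arm gives the robot as it stands. The module is installed in compiled form; this text tells all that it offers.
- The arm moves only by the tool play_rows, never from a script. Its argument "series" is a list of rows, each a list of 6 numbers: the shift along the tool's x, y, z scaled (see below), then the turn, a rotation vector about the tool's x, y, z scaled (see below). A call has 1 to 12 rows; each row shifts and turns the commanded pose from where the row before left it, along the tool's axes as they then stand; what a row does not reach is not made up. The controller multiplies each number of a shift by 40 mm and each number of a turn by 0.12 rad. A row lasts 1/10 s, in which the tool goes at most 50 mm and 8.59 degrees, less where a joint would pass 70% of its speed; a pose out of reach is approached as far as the arm can. A call with a number of a shift or a turn outside -1 to 1 is refused whole. A call with a gripper value outside its range is refused whole. "claw" is the opening, from 0 (shut) to 1 (fully open), set as the call begins (left out, the last holds). The fingers move at their own pace and stop on an object; the grip force is fixed at half the most. Time passes only in rows, so rows that do not move let the fingers close. It gives the time, the measured TCP pose, the force, the opening and the grip force at its end, in the units of the state.
- arm.get_state(): the state, without advancing time (a new reading comes with each control period).
- arm.snapshot(name): name is "scene" or "top" or "wrist"; returns the picture (384x512x3 uint8, red, green, blue); there is no depth.
- arm.calibration(name): a dict with "fovy" (degrees; the focal length in pixels is half the picture's height over the tangent of half this angle, whatever the lens; pixels are square), "cx", "cy" (the principal point, pixels), "k1" (the pictures are not rectified: a ray, as slopes to the right and down, at radius r is drawn at 1 + k1 r^2 times it, then the intrinsics apply), "view" (4x4, takes a point from world to camera coordinates). Camera axes: x right, y down, z forward; pixel columns grow to the right and rows downward; lengths in mm; the calibration is good to about 2 mm. A picture is of the moment at which its call begins: read the wrist's pose just before it. calibration takes no time and is no camera call; for the wrist camera it gives the pose at the moment of the call.
- arm.hand_in(): hands the job in; it is judged then, once.
Trained networks look in the newest picture that a camera, given by its name, has taken for a name from the list of things; names that differ only in an ending like _2 or _b are one class to them, and where a whole thing is asked for, a point or a joint stands for the part that bears it (a point fixed in the world has none). Each returns a list of dicts, best first, with "p" (0 to 1); they miss things now and then, are a little off and sometimes report something else, mostly with a low value. They report only what shows in the picture. A call takes as long as a camera call. They do not tell look-alikes from the thing itself.
- arm.recognise(name, camera): "extent" ([left, top, right, bottom] in pixels, round what is visible of it).
- arm.silhouettes(name, camera): "pixels" (384x512 bool, what is visible of it) and "extent" ([left, top, right, bottom] in pixels, round what is visible of it).
The state is a dict: "time_s": time; "q": joint angles; "qd": joint speeds; "effort": joint torques, N m; "eef_pos": TCP position; "ee_rot": TCP orientation; "wrist_force": force on the tool from outside, world axes, zero at the start; "torque": the same for the moment, N m; "width": opening from 0.0 (shut) to 1.0 (fully open); "finger_force": force on a finger pad.
Only numpy, scipy, OpenCV 4.12 (cv2) and the standard library are available. Lean on these libraries where they do the work, as an engineer would, in place of code of your own. Each camera call takes 0.05 s, during which the arm holds its last target. There are 200 camera calls.

## Task

The next jar to fill is the open one: bring it under the funnel on the jar-filling carousel and lock it there. Swing the cam lever fully over to draw the spring index pin out of the rim, turn the carousel by pushing one of its upright posts until the open jar is at the funnel, and swing the lever back so that the pin drops fully home in the hole there. Do not lift or topple any jar, and leave the other things on the worktop where they are.

Things in the scene. Friction and masses are not known exactly. Their poses are not given: they have to be found in the camera images.
- stand: Fixed aluminium stand of the carousel. Origin on the worktop, on the turntable's vertical axis; z up; its +x axis points from the turntable's axis to the funnel, over the seat farthest from the robot. All angles here are about z in this frame, from +x, counter-clockwise positive. The index pin lies radially at -110 degrees, at z 36 mm.
- turntable (a joint): Angle (rad) of the round white turntable, counter-clockwise from above; 0 to within 0.01 at the start, locked by the pin. Turns endlessly once the pin is drawn and stays where it is left (1 to 2 N at a post; about 3 N with the pin rubbing on the rim). Its rim has a hole for each seat, so the pin can drop home at every multiple of 60 degrees, with 0.5 degrees of play.
- turntable_hub (a point): Centre of the turntable's top face, z 46 mm; turns with it. The disc has radius 148 mm, z 26 to 46 mm. Six jar seats (wire rings 78 mm across, so the jars have some play, 4 mm high) lie at radius 92 mm, at 0, 60, 120 .. degrees from the stand's +x plus the turntable's angle.
- push_post (a point): One of six like upright steel posts on the turntable, to push it by: diameter 14 mm, z 46 to 127 mm, at radius 138 mm, half-way between the seats: at 30, 90, 150 .. degrees plus the turntable's angle. This point is on the axis of the one at 150 degrees, at z 100 mm, and moves with it. The jars between them reach up to z 136 mm.
- index_pin (a joint): Position (m) of the 8 mm spring index pin: 0 = fully home in a hole (locked), 0.008 = its nose on the rim between two holes, 0.010 = drawn clear by the lever. A spring of 6.5 to 9 N pushes it in; with the lever back it rides on the rim and drops in by itself when a hole comes past. Its bracket stands beside the rim, radius 154 to 168 mm, 52 mm high.
- cam_lever (a joint): Angle (rad) of the black cam lever, which swings flat about a vertical pivot: 0 = back, the pin is free to go in (0 to 0.1 at the start); 2.09 (its stop) = fully over, the pin is held drawn. Grows clockwise seen from above. It stays where it is left and takes 1 to 3 N at its knob.
- lever_knob (a point): Upright black knob post at the free end of the cam lever, to push it by: diameter 15 mm, z 46 to 95 mm; this point is on its axis at z 75 mm. It moves on a circle of 60 mm radius about the pivot, which is 192 mm from the turntable's axis at -110 degrees. Seen from the pivot the knob lies at -50 degrees with the lever back (0), at -170 degrees fully over (2.09).
- funnel_outlet (a point): Centre of the fixed stainless funnel's mouth below, 153 mm above the worktop and 92 mm from the turntable's axis. The funnel reaches up to z 268 mm, radius up to 59 mm, and hangs on a column 18 mm thick, 271 mm high, 180 mm behind the turntable's axis.
- open_jar_mid (a point): Centre, half-way up, of the open empty glass jar without a lid: diameter 65 mm, 86 mm high, loose in its seat on the turntable. The other four jars have lids.
- jam_under_funnel_mid (a point): Centre, half-way up, of a filled jar with a grey lid, diameter 65 mm, 90 mm high, loose in its seat at the funnel at the start.
- jam_mid (a point): Centre, half-way up, of a filled jar with a grey lid, diameter 65 mm, 90 mm high, loose in its seat.
- honey_mid (a point): Centre, half-way up, of a filled jar with a red lid, diameter 65 mm, 90 mm high, loose in its seat.
- honey_two_mid (a point): Centre, half-way up, of a filled jar with a red lid, diameter 65 mm, 90 mm high, loose in its seat.
- timer: Bystander: wind-up kitchen timer, diameter 63 mm, 54 mm high; origin under its centre.
- striped_mug: Bystander: mug with stripes, diameter 87 mm, 90 mm high, with a handle; origin under its centre.
- spoon: Bystander: teaspoon, 139 mm long, lying on the worktop; origin under its centre.
Things that resemble listed ones, but are neither listed nor needed, are in the scene too. Leave any orange or yellow look-alike of the part that bears honey_mid alone.

How it is judged:
By the outcome, as a careful person would: the job done as asked, in the order asked, and still so for the second after the job is handed in, with the robot touching nothing.
It also fails if it takes over 64 s, if anything falls off the work surface, if the arm or the gripper's body presses on something with over 40 N, if the wrist force passes 120 N, or if a joint passes its speed limit or range.

## Working session

There is one attempt and no reset: what is moved stays moved. The work goes in short steps, Python scripts to look and compute and a tool call to move; the robot and the scene stay as the last step left them, time stands still between calls to the robot, and variables do not carry over. Pictures are saved under pics/ and viewed, at most 10 in all, crops included, and the job is handed in when it is done.

Besides the shell and the picture viewer there is one more tool, called after "Request:" as a command line: name --pt "numbers of a row" for each row, then --argument value for the rest. play_rows: Moves the arm, as the interface text tells. Shifts and turns lie within -1 to 1; 1 stands for 40 mm of shift or 0.12 rad of turn. Its arguments: {"type":"object","properties":{"series":{"type":"array"},"claw":{"type":"number"}},"required":["series"]}

```bash
mkdir -p pics
python3 - <<'E'
from plant import arm
import cv2,numpy as np
s=arm.get_state();print(s['time_s'],s['eef_pos'],s['ee_rot'],s['width'])
for c in ("scene","top"):
    im=arm.snapshot(c);cv2.imwrite(f"pics/{c}0.png",im[:,:,::-1])
    k=arm.calibration(c);print(c,k)
    for n in ("open_jar_mid","turntable","lever_knob","push_post","honey_mid","jam_mid","index_pin","stand"):
        print(n,[(round(d['p'],2),[round(float(v)) for v in d['extent']]) for d in arm.recognise(n,c)][:6])
E
```

```text
0.0 [ 289.93888684 -581.04472889  230.23682582] [-9.59022478e-04  9.73331205e-01  2.29402182e-01 -2.89302321e-04] 0.9975630191519924
scene {'fovy': 50.77720218170876, 'cx': 256.5753800187701, 'cy': 192.3095877258115, 'k1': -0.005519253072627844, 'view': array([[-6.72262322e-01, -7.40266948e-01, -8.25930687e-03,
         3.64135178e+02],
       [-5.63988979e-01,  5.19341374e-01, -6.42028791e-01,
         3.84485366e+02],
       [ 4.79562093e-01, -4.26953608e-01, -7.66636038e-01,
         9.69722616e+02],
       [ 0.00000000e+00,  0.00000000e+00,  0.00000000e+00,
         1.00000000e+00]])}
open_jar_mid [(0.69, [166, 234, 194, 269]), (0.65, [218, 198, 242, 235]), (0.5, [150, 178, 251, 283])]
turntable [(0.81, [148, 172, 252, 280])]
lever_knob [(0.59, [258, 188, 272, 220])]
push_post [(0.66, [145, 180, 252, 281]), (0.23, [258, 145, 276, 161])]
honey_mid [(0.92, [216, 200, 241, 235]), (0.72, [259, 160, 281, 189]), (0.69, [350, 175, 375, 206])]
jam_mid [(0.62, [198, 180, 220, 216]), (0.35, [149, 175, 252, 279])]
index_pin [(0.67, [256, 210, 271, 227])]
stand [(0.59, [140, 136, 276, 284])]
[... 264 characters left out ...]

         5.60544313e+02],
       [ 4.75013981e-02,  1.96125973e-02, -9.98678609e-01,
         1.11847479e+03],
       [ 0.00000000e+00,  0.00000000e+00,  0.00000000e+00,
         1.00000000e+00]])}
open_jar_mid [(0.66, [144, 178, 173, 202])]
turntable [(0.77, [136, 124, 257, 236])]
lever_knob [(0.68, [197, 141, 214, 155]), (0.55, [260, 193, 288, 216])]
push_post [(0.7, [137, 125, 256, 235])]
honey_mid [(0.92, [296, 158, 325, 181]), (0.85, [210, 182, 238, 215]), (0.76, [359, 254, 389, 280]), (0.51, [151, 142, 181, 168])]
jam_mid [(0.87, [212, 146, 240, 176])]
index_pin [(0.6, [257, 202, 271, 219]), (0.53, [136, 122, 254, 234]), (0.23, [135, 81, 290, 237])]
stand [(0.69, [135, 78, 292, 236])]
```

View pics/scene0.png

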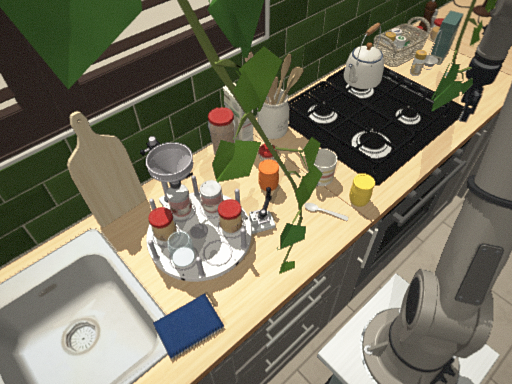

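View pics/top0.png

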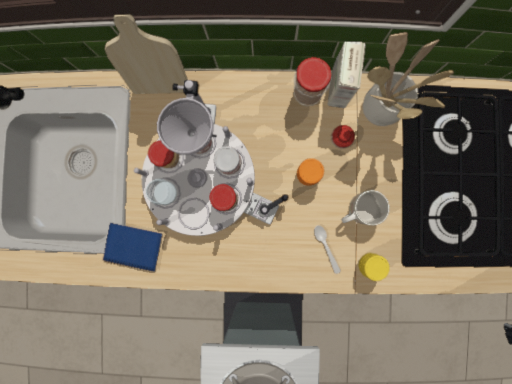

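The top view shows the carousel centred near px (198,178). The open jar is at (163,192), the empty seat at (195,212), the funnel at (186,127) and the lever knob near (284,198). I'll zoom in to pick out the posts.

Run:
```python
import cv2
a=cv2.imread("pics/top0.png")[75:240,130:330];b=cv2.imread("pics/scene0.png")[130:290,135:290]
cv2.imwrite("pics/topc.png",cv2.resize(a,None,fx=3.6,fy=3.6,interpolation=cv2.INTER_CUBIC))
cv2.imwrite("pics/scenec.png",cv2.resize(b,None,fx=3.7,fy=3.7,interpolation=cv2.INTER_CUBIC))
```

```text
(no output)
```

View pics/topc.png

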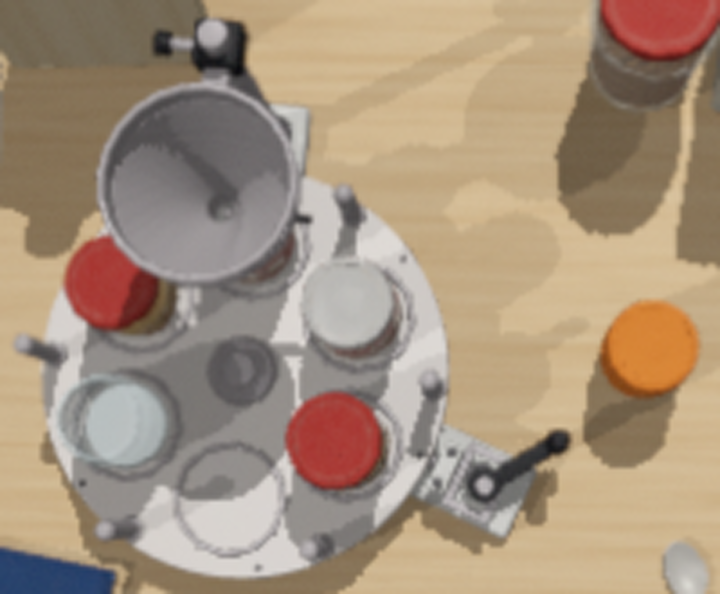

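View pics/scenec.png

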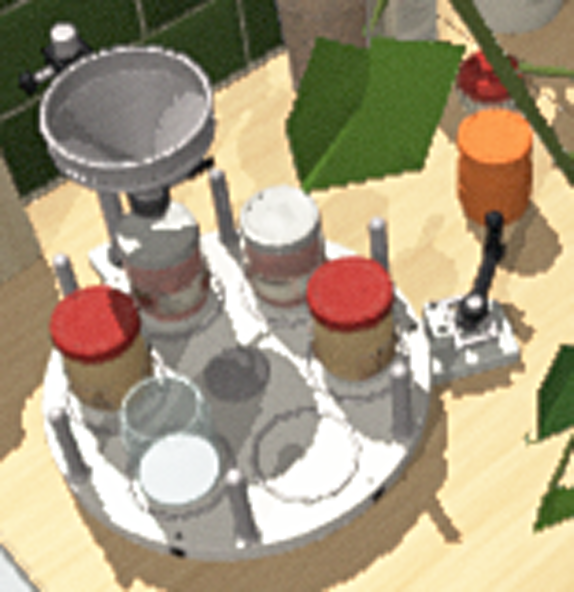

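The top crop shows five post tops, at (345,193), (431,381), (318,545), (105,529) and (22,345), and the knob at (559,438). The scene crop shows all six posts and the knob at (494,217). The open jar is at seat 120°, so I'll fit the pose and turn clockwise by 120°.

```bash
cat > h.py <<'E'
import numpy as np
from plant import arm
def proj(P,k):
    p=k['view'][:3,:3]@np.asarray(P,float)+k['view'][:3,3]
    s=p[:2]/p[2]; s=s*(1+k['k1']*(s@s)); f=192/np.tan(np.radians(k['fovy'])/2)
    return f*s+[k['cx'],k['cy']]
def unproj(uv,k,z):
    from scipy.optimize import fsolve
    return fsolve(lambda q:proj([q[0],q[1],z],k)-uv,[550,100])
def pol(c,yaw,r,deg): a=yaw+np.radians(deg); return np.array([c[0]+r*np.cos(a),c[1]+r*np.sin(a)])
E
python3 - <<'E'
from h import *
from scipy.optimize import least_squares
T={-30:(345,193),-90:(431,381),-150:(318,545),150:(105,529),90:(22,345)}
S={-30:(218,172),-90:(377,222),-150:(399,367),150:(234,477),90:(57,412),30:(65,258)}
kt,ks=arm.calibration('top'),arm.calibration('scene')
ft=lambda p:(np.array(p)+.5)/3.6-.5+[130,75]
fs=lambda p:(np.array(p)+.5)/3.7-.5+[135,130]
def res(v,w=(1,1)):
    r=[]
    for a,p in T.items(): r.append(w[0]*(proj([*pol(v,v[2],138,a),127],kt)-ft(p)))
    for a,p in S.items(): r.append(w[1]*(proj([*pol(v,v[2],138,a),127],ks)-fs(p)))
    return np.concatenate(r)
for w in ((1,1),(1,0),(0,1)):
    s=least_squares(res,[600,150,0],args=(w,));print(w,s.x.round(3),np.degrees(s.x[2]),np.abs(s.fun).max())
    if w==(1,1): v=s.x
print('knob',unproj(ft((559,438)),kt,95),unproj(fs((494,217)),ks,95))
piv=pol(v,v[2],192,-110);print('piv',piv)
for a in(-50,-110,-170):print(a,pol(piv,v[2],60,a))
print('orange',unproj(ft((650,345)),kt,90),'openjar',unproj(ft((125,420)),kt,50),'seat120',pol(v,v[2],92,120))
print('posts',{a:pol(v,v[2],138,a).round() for a in(-90,-150,150)})
E
```

```text
(1, 1) [ 5.95853e+02  1.69062e+02 -6.50000e-02] -3.743082122381133 2.6653911346892016
(1, 0) [ 5.97030e+02  1.66552e+02 -6.30000e-02] -3.6261364059633654 1.4948250643378174
(0, 1) [ 5.93391e+02  1.72172e+02 -7.20000e-02] -4.153156963185812 1.0678564763862255
knob [551.3991992  -56.83975519] [546.96903064 -51.53145259]
piv [518.54724226  -6.68698079]
-50 [554.0316631  -55.06937302]
-110 [494.38907191 -61.60858679]
-170 [458.90465107 -13.22619456]
orange [ 616.61737938 -118.24826993] openjar [559.85358118 252.05760296] seat120 [555.15286565 251.56953706]
posts {-90: array([587.,  31.]), -150: array([472., 108.]), 150: array([481., 246.])}
```

Both cameras agree on the pose to about 3 mm. I'll head for a spot above the knob.

Request:
play_rows --pt "0.4 -0.3 0 0 0 0" --pt "0.78 -0.59 0 0 0 0" --pt "0.78 -0.59 0 0 0 0" --pt "0.78 -0.59 0 0 0 0" --pt "0.78 -0.59 0 0 0 0" --pt "0.78 -0.59 0 0 0 0" --pt "0.78 -0.59 0 0 0 0" --pt "0.78 -0.59 0 0 0 0" --pt "0.78 -0.59 0 0 0 0" --pt "0.78 -0.59 0 0 0 0" --pt "0.78 -0.59 0 0 0 0" --pt "0.78 -0.59 0 0 0 0" --claw 0.38

```text
time_s: 2.1
eef_pos: [490.9, -176.8, 231.6]
ee_rot: [0.0, 0.973, 0.229, 0.0]
wrist_force: [0.0, -0.2, 0.0]
width: 0.379
finger_force: 0.0
```

Request:
play_rows --pt "0.78 -0.59 0 0 0 0" --pt "0.78 -0.59 0 0 0 0" --pt "0.78 -0.59 0 0 0 0" --pt "0.4 -0.3 0 0 0 -0.5" --pt "0 0 0 0 0 -1" --pt "0 0 0 0 0 -1" --pt "0 0 0 0 0 -1" --pt "0 0 0 0 0 -1" --pt "0 0 0 0 0 -1" --pt "0 0 0 0 0 -1" --pt "0 0 0 0 0 -1" --pt "0 0 0 0 0 -1"

```text
time_s: 3.3
eef_pos: [551.1, -56.6, 231.2]
ee_rot: [0.0, 0.736, 0.677, -0.001]
wrist_force: [0.2, 0.2, -0.3]
width: 0.379
finger_force: 0.0
```

Request:
play_rows --pt "0 0 0.5 0 0 -1" --pt "0 0 1 0 0 -1" --pt "0 0 0.5 0 0 -1" --pt "0 0 0 0 0 -1" --pt "0 0 0 0 0 -1" --pt "0 0 0 0 0 -1" --pt "0 0 0 0 0 0" --pt "0 0 0 0 0 0"

```text
time_s: 4.1
eef_pos: [551.3, -56.2, 151.3]
ee_rot: [0.0, 0.453, 0.891, -0.0]
wrist_force: [-1.0, -0.3, 0.8]
width: 0.377
finger_force: 0.0
```

```bash
cat >> h.py <<'E'
def pose():
    from scipy.spatial.transform import Rotation as R
    s=arm.get_state();w,x,y,z=s['ee_rot'];return s,R.from_quat([x,y,z,w])
def rel(x,y,z,yawx):
    "units (tool frame) needed to reach target, yawx = heading of tool x in degrees"
    from scipy.spatial.transform import Rotation as R
    s,r=pose(); p=np.array(s['eef_pos'])
    t=R.from_euler('z',yawx,degrees=True)*R.from_euler('x',180,degrees=True)
    return (r.inv().apply(np.array([x,y,z])-p)/40).round(2),((r.inv()*t).as_rotvec()/.12).round(2)
def stat():
    s,r=pose();X=r.as_matrix()
    print('t',round(s['time_s'],2),'p',np.round(s['eef_pos'],1),'yawx',np.degrees(np.arctan2(X[1,0],X[0,0])).round(1),'tilt',np.degrees(np.arccos(-X[2,2])).round(2),'F',np.round(s['wrist_force'],1),'w',round(s['width'],2),'q',np.round(s['q'],2))
E
python3 - <<'E'
from h import *
import cv2
stat();print(rel(551,-55,130,126.3))
im=arm.snapshot('wrist');k=arm.calibration('wrist');cv2.imwrite('pics/w1.png',im[:,:,::-1])
print('knob pred',proj([551,-55,95],k),'post-90',proj([587,31,127],k),'piv',proj([518,-7,50],k))
print(arm.recognise('lever_knob','wrist'))
E
```

```text
t 4.1 p [551.3 -56.2 151.3] yawx 126.1 tilt 0.03 F [-1.  -0.3  0.8] w 0.38 q [ 0.47  0.34 -0.55  1.85  0.21  1.01  0.47]
(array([0.03, 0.01, 0.53]), array([-0.  ,  0.  , -0.03]))
knob pred [256.29378759 212.10715521] post-90 [400.79390419 153.71255021] piv [258.40347465 119.3997855 ]
[{'extent': [249.3, 97.0, 280.5, 217.6], 'p': 0.86}, {'extent': [231.9, 74.8, 307.8, 142.4], 'p': 0.48}, {'extent': [58.5, 269.0, 158.8, 384.0], 'p': 0.42}]
```

View pics/w1.png

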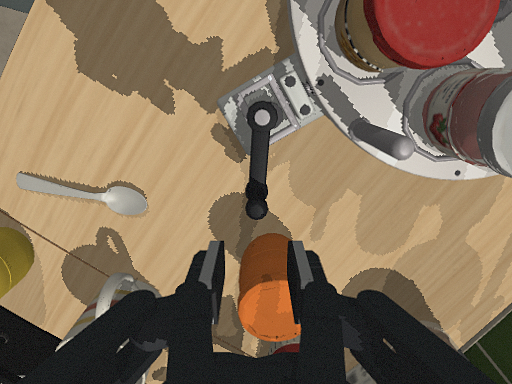

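The wrist view shows the knob top at (256,210), against a predicted (256,212), so the fit holds. Next I'll lower over the knob and swing the lever along its arc.

Request:
play_rows --pt "0 0 0.4 0 0 0" --pt "0 0 0.6 0 0 0" --pt "0 0 0.6 0 0 0" --pt "0 0 0.4 0 0 0" --pt "0 0 0.15 0 0 0" --pt "0 0 0 0 0 0"

```text
time_s: 4.8
eef_pos: [551.0, -55.3, 64.7]
ee_rot: [-0.001, 0.452, 0.892, -0.0]
wrist_force: [0.4, -0.4, -0.3]
width: 0.379
finger_force: 0.0
```

Request:
play_rows --pt "0.01 -0.18 0 0 0 1" --pt "0.01 -0.18 0 0 0 1" --pt "0.01 -0.18 0 0 0 1" --pt "0.01 -0.18 0 0 0 1" --pt "0.01 -0.18 0 0 0 1" --pt "0.01 -0.18 0 0 0 1" --pt "0.01 -0.18 0 0 0 1" --pt "0.01 -0.18 0 0 0 1"

```text
time_s: 5.6
eef_pos: [499.7, -63.3, 67.4]
ee_rot: [0.002, 0.814, 0.58, 0.003]
wrist_force: [3.1, 1.0, -1.7]
width: 0.38
finger_force: 1.4
```

Run:
```python
from h import *
stat();s,r=pose();p=np.array(s['eef_pos']);print(p[:2]-[518.5,-6.7],np.hypot(*(p[:2]-[518.5,-6.7])),s['torque'])
```

```text
t 5.6 p [499.7 -63.3  67.4] yawx 70.9 tilt 0.42 F [ 3.1  1.  -1.7] w 0.38 q [ 0.31  0.34 -0.31  2.04  0.15  0.77 -0.43]
[-18.77966075 -56.58260484] 59.61767211770106 [ 0.15935052 -0.72250968 -0.00607512]
```

Request:
play_rows --pt "0.01 -0.18 0 0 0 1" --pt "0.01 -0.18 0 0 0 1" --pt "0.01 -0.18 0 0 0 1" --pt "0.01 -0.18 0 0 0 1" --pt "0.01 -0.18 0 0 0 1" --pt "0.01 -0.18 0 0 0 1" --pt "0.01 -0.18 0 0 0 1" --pt "0.01 -0.18 0 0 0 1" --pt "0.01 -0.18 0 0 0 1" --pt "0 -0.1 0 0 0 0" --pt "0 0 0 0 0 0"

```text
time_s: 6.7
eef_pos: [456.8, -13.0, 66.4]
ee_rot: [0.0, 0.997, 0.083, 0.001]
wrist_force: [0.1, -1.0, 1.7]
width: 0.383
finger_force: 1.1
```

Request:
play_rows --pt "0 -0.08 0 0 0 0" --pt "0 -0.05 0 0 0 0" --pt "0 0 0 0 0 0"

```text
time_s: 7.0
eef_pos: [454.9, -7.7, 65.3]
ee_rot: [-0.0, 0.997, 0.082, 0.0]
wrist_force: [0.5, -2.8, 1.0]
width: 0.383
finger_force: 1.4
```

Request:
play_rows --pt "0 -0.06 0 0 0 0" --pt "0 -0.06 0 0 0 0" --pt "0 0 0 0 0 0"

```text
time_s: 7.3
eef_pos: [453.6, -2.7, 65.1]
ee_rot: [-0.0, 0.997, 0.082, -0.0]
wrist_force: [-0.4, -2.3, 1.3]
width: 0.38
finger_force: 1.3
```

Request:
play_rows --pt "0 -0.06 0 0 0 0" --pt "0 -0.04 0 0 0 0" --pt "0 0 0 0 0 0"

```text
time_s: 7.6
eef_pos: [453.5, -1.8, 65.0]
ee_rot: [0.002, 0.997, 0.081, -0.0]
wrist_force: [0.4, -9.2, 0.1]
width: 0.38
finger_force: 4.9
```

The lever is hard against its stop: 9 N and no more travel. I'll back off, lift and go to the −150° post.

Request:
play_rows --pt "0 0.25 0 0 0 0" --pt "0 0 -0.4 0 0 0" --pt "0 0 -1 0 0 0" --pt "0 0 -1 0 0 0" --pt "0 0 -0.5 0 0 0" --pt "0.1 -0.32 0 0 0 0" --pt "0.2 -0.7 0 0 0 0" --pt "0.3 -0.8 0 0 0 0" --pt "0.2 -0.7 0 0 0 0" --pt "0.1 -0.3 0 0 0 -0.5" --pt "0 0 0 0 0 -1" --pt "0 0 0 0 0 -1"

```text
time_s: 8.8
eef_pos: [471.8, 110.4, 180.9]
ee_rot: [-0.001, 0.972, 0.233, -0.0]
wrist_force: [-1.0, -0.1, -0.9]
width: 0.38
finger_force: 0.0
```

Request:
play_rows --pt "0 0 0 0 0 -1" --pt "0 0 0 0 0 -1" --pt "0 0 0 0 0 -1" --pt "0 0 0 0 0 -1" --pt "0 0 0 0 0 -1" --pt "0 0 0 0 0 -1" --pt "0 0 0 0 0 -1" --pt "0 0 0 0 0 -1" --pt "0 0 0 0 0 -1" --pt "0 0 0 0 0 -1" --pt "0 0 0 0 0 -1" --pt "0 0 0 0 0 -1"

```text
time_s: 10.0
eef_pos: [471.8, 109.6, 180.9]
ee_rot: [-0.001, 0.578, 0.816, 0.0]
wrist_force: [-1.0, -0.2, 0.3]
width: 0.378
finger_force: 0.0
```

Request:
play_rows --pt "0 0 0 0 0 -1" --pt "0 0 0 0 0 -1" --pt "0 0 0 0 0 -1" --pt "0 0 0 0 0 -1" --pt "0 0 0 0 0 -1" --pt "0 0 0 0 0 -1" --pt "0 0 0 0 0 -1" --pt "0 0 0 0 0 -1" --pt "0 0 0 0 0 -1" --pt "0 0 0 0 0 -1" --pt "0 0 0 0 0 -1" --pt "0 0 0 0 0 0"

```text
time_s: 11.2
eef_pos: [471.9, 109.3, 181.0]
ee_rot: [-0.0, -0.041, 0.999, 0.001]
wrist_force: [-0.4, 0.2, 0.0]
width: 0.379
finger_force: 0.0
```

Run:
```python
from h import *
import cv2
stat();print(rel(472,108,95,206.3))
im=arm.snapshot('wrist');k=arm.calibration('wrist');cv2.imwrite('pics/w2.png',im[:,:,::-1])
c=[595.9,169.1];
for a in(-90,-150,150):print(a,proj([*pol(c,-.065,138,a),127],k))
print('knob over',proj([459,-13,95],k))
```

```text
t 11.2 p [471.9 109.3 181. ] yawx -175.3 tilt 0.11 F [-0.4  0.2  0. ] w 0.38 q [ 0.19  0.18 -0.57  1.97  0.11  1.02  1.23]
(array([-0.  , -0.04,  2.15]), array([ 0.02, -0.  , -3.14]))
-90 [148.90796932 336.32076625]
-150 [253.24036776 214.85976577]
150 [441.20142138 239.48302368]
knob over [ 98.6111168  170.83565932]
```

View pics/w2.png

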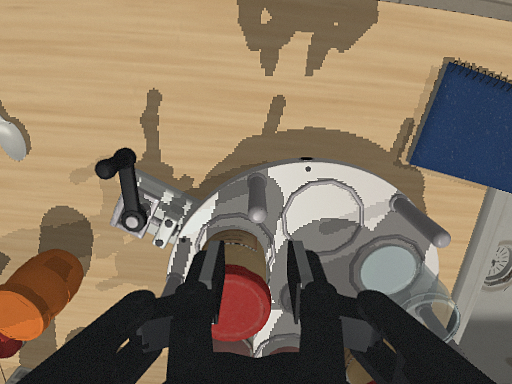

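The wrist view shows the −150° post top at (257,213), predicted (253,215), and the lever fully over. I'll turn the last bit and lower over the post.

Request:
play_rows --pt "0 0 0 0 0 -1" --pt "0 0 0 0 0 -1" --pt "0 0 0 0 0 -1" --pt "0 0 0.4 0 0 -0.14" --pt "0 0 0.5 0 0 0" --pt "0 0 0.5 0 0 0" --pt "0 0 0.5 0 0 0" --pt "0 0 0.25 0 0 0" --pt "0 0 0 0 0 0"

```text
time_s: 12.15
eef_pos: [471.1, 108.2, 94.0]
ee_rot: [-0.002, -0.227, 0.974, 0.0]
wrist_force: [0.3, -0.1, 0.8]
width: 0.377
finger_force: 0.0
```

Run:
```python
from h import *
stat();c=[595.9,169.1]
s,r=pose();d=np.array(s['eef_pos'])[:2]-c;print(np.hypot(*d),np.degrees(np.arctan2(d[1],d[0])))
```

```text
t 12.15 p [471.1 108.2  94. ] yawx -153.8 tilt 0.18 F [ 0.3 -0.1  0.8] w 0.38 q [ 0.19  0.31 -0.58  2.05  0.22  0.84  1.51]
138.80720677482728 -153.99671612008865
```

Request:
play_rows --pt "0 0.1 0 0 0 0.25" --pt "0 0.1 0 0 0 0.25" --pt "-0.006 0.207 0 0 0 0.5" --pt "-0.006 0.207 0 0 0 0.5" --pt "-0.011 0.276 0 0 0 0.667" --pt "-0.011 0.276 0 0 0 0.667" --pt "-0.011 0.276 0 0 0 0.667" --pt "-0.011 0.276 0 0 0 0.667"

```text
time_s: 12.95
eef_pos: [458.4, 174.6, 96.3]
ee_rot: [0.0, 0.023, 1.0, -0.001]
wrist_force: [-0.9, -2.9, 0.5]
width: 0.382
finger_force: 0.9
```

Run:
```python
from h import *
stat();c=[595.9,169.1]
s,r=pose();d=np.array(s['eef_pos'])[:2]-c;print(np.hypot(*d),np.degrees(np.arctan2(d[1],d[0])))
```

```text
t 12.95 p [458.4 174.6  96.3] yawx 177.3 tilt 0.07 F [-0.9 -2.9  0.5] w 0.38 q [-0.01  0.3  -0.52  2.04  0.2   0.85  0.89]
137.61701155419485 177.7042866564107
```

Request:
play_rows --pt "-0.011 0.276 0 0 0 0.667" --pt "-0.011 0.276 0 0 0 0.667" --pt "-0.011 0.276 0 0 0 0.667" --pt "-0.011 0.276 0 0 0 0.667" --pt "-0.011 0.276 0 0 0 0.667" --pt "-0.011 0.276 0 0 0 0.667" --pt "-0.011 0.276 0 0 0 0.667" --pt "-0.011 0.276 0 0 0 0.667" --pt "-0.011 0.276 0 0 0 0.667" --pt "-0.011 0.276 0 0 0 0.667" --pt "-0.011 0.276 0 0 0 0.667" --pt "-0.011 0.276 0 0 0 0.667"

```text
time_s: 14.15
eef_pos: [521.2, 286.5, 96.1]
ee_rot: [-0.001, 0.482, 0.876, -0.0]
wrist_force: [-2.2, 0.5, -0.4]
width: 0.384
finger_force: 0.9
```

Request:
play_rows --pt "-0.011 0.276 0 0 0 0.667" --pt "-0.011 0.276 0 0 0 0.667" --pt "-0.011 0.276 0 0 0 0.667" --pt "-0.011 0.276 0 0 0 0.667" --pt "-0.006 0.207 0 0 0 0.5" --pt "-0.006 0.207 0 0 0 0.5" --pt "0 0.1 0 0 0 0.25" --pt "0 0.1 0 0 0 0.25" --pt "0 0 0 0 0 0"

```text
time_s: 15.05
eef_pos: [587.2, 306.8, 95.8]
ee_rot: [0.0, 0.683, 0.731, 0.001]
wrist_force: [-0.3, -0.5, -0.2]
width: 0.38
finger_force: 0.0
```

Run:
```python
from h import *
import cv2
stat();c=[595.9,169.1]
s,r=pose();d=np.array(s['eef_pos'])[:2]-c;print(np.hypot(*d),np.degrees(np.arctan2(d[1],d[0])))
im=arm.snapshot('top');k=arm.calibration('top')
a=im[75:240,130:330,::-1];cv2.imwrite("pics/topc2.png",cv2.resize(a,None,fx=3.6,fy=3.6,interpolation=cv2.INTER_CUBIC))
for a in(-30,-90,-150,150):print(a,(proj([*pol(c,-.065,138,a),127],k)-[130,75]+.5)*3.6-.5)
```

```text
t 15.05 p [587.2 306.8  95.8] yawx 93.9 tilt 0.08 F [-0.3 -0.5 -0.2] w 0.38 q [-0.41  0.54 -0.2   1.63  0.12  0.98 -0.57]
138.00938832545296 93.60014300872555
-30 [341.20827246 193.14439352]
-90 [428.31008021 379.51727797]
-150 [308.41134224 550.90467049]
150 [103.32794034 532.1341223 ]
```

View pics/topc2.png

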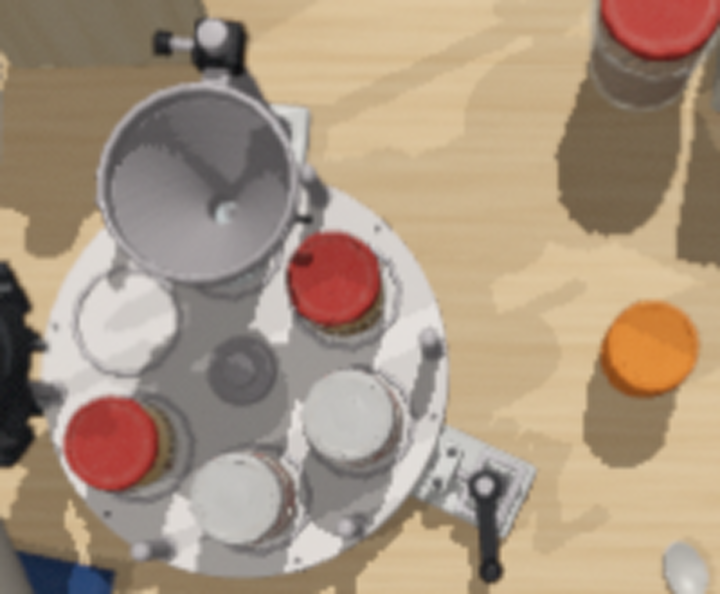

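The lever is fully over and the open jar is nearly at the funnel. The posts are still about 11° short, so I'll creep the rest.

Request:
play_rows --pt "0 0.1 0 0 0 0.25" --pt "0 0.1 0 0 0 0.25" --pt "0 0.1 0 0 0 0.25" --pt "0 0.1 0 0 0 0.25" --pt "0 0.1 0 0 0 0.25" --pt "0 0.05 0 0 0 0.12" --pt "0 0 0 0 0 0"

```text
time_s: 15.8
eef_pos: [609.2, 306.7, 95.2]
ee_rot: [0.0, 0.741, 0.672, 0.0]
wrist_force: [-0.2, -0.5, -0.3]
width: 0.38
finger_force: 0.0
```

```bash
cat >> h.py <<'E'
C=np.array([595.9,169.1])
def offs(save):
    "turntable offset (deg, ccw +) from detent, from template match of posts in top view"
    import cv2
    k=arm.calibration('top');ref=cv2.imread('pics/top0.png')
    im=arm.snapshot('top')[:,:,::-1].copy();cv2.imwrite(save,im)
    T={-90:(431,381),-150:(318,545),150:(105,529)}
    for a,p in T.items():
        u=(np.array(p)+.5)/3.6-.5+[130,75];x,y=np.round(u).astype(int)
        S=4;b=lambda i,m:cv2.resize(i[y-m:y+m+1,x-m:x+m+1],None,fx=S,fy=S,interpolation=cv2.INTER_CUBIC)
        r=cv2.matchTemplate(b(im,9),b(ref,4),cv2.TM_CCOEFF_NORMED);_,v,_,l=cv2.minMaxLoc(r)
        d=np.array(l)/S-5
        e=(proj([*pol(C,-.065,138,a+1),127],k)-proj([*pol(C,-.065,138,a),127],k))
        print(a,'score',round(v,2),'px',d,'deg',round(d@e/(e@e),2),'radial',round((d[0]*e[1]-d[1]*e[0])/np.hypot(*e),2))
E
python3 - <<'E'
from h import *
stat()
s,r=pose();d=np.array(s['eef_pos'])[:2]-C;print(np.hypot(*d),np.degrees(np.arctan2(d[1],d[0])))
offs('pics/t3.png')
E
```

```text
t 15.8 p [609.2 306.7  95.2] yawx 84.4 tilt 0.06 F [-0.2 -0.5 -0.3] w 0.38 q [-0.42  0.57 -0.15  1.58  0.1   0.99 -0.7 ]
138.22759945443255 84.48505639621993
-90 score 0.99 px [ 0.   -2.75] deg 2.71 radial 0.22
-150 score 0.97 px [ 2.5 -1. ] deg 2.66 radial -0.18
150 score 0.99 px [2.  1.5] deg 2.52 radial -0.07
```

Request:
play_rows --pt "0 0.06 0 0 0 0.15" --pt "0 0.06 0 0 0 0.15" --pt "0 0.04 0 0 0 0.09" --pt "0 0 0 0 0 0"

```text
time_s: 16.25
eef_pos: [615.2, 306.1, 95.3]
ee_rot: [0.0, 0.756, 0.655, 0.0]
wrist_force: [-0.1, 0.6, -1.0]
width: 0.375
finger_force: 0.0
```

Run:
```python
from h import *
stat()
s,r=pose();d=np.array(s['eef_pos'])[:2]-C;print(np.hypot(*d),np.degrees(np.arctan2(d[1],d[0])))
offs('pics/t4.png')
```

```text
t 16.25 p [615.2 306.1  95.3] yawx 81.8 tilt 0.04 F [-0.1  0.6 -1. ] w 0.37 q [-0.42  0.58 -0.14  1.57  0.09  1.   -0.74]
138.3709067607472 81.96739154266675
-90 score 0.99 px [ 0.   -0.25] deg 0.25 radial 0.02
-150 score 0.99 px [0.25 0.  ] deg 0.22 radial -0.11
150 score 1.0 px [0.25 0.  ] deg 0.21 radial 0.14
```

Request:
play_rows --pt "0 0.015 0 0 0 0" --pt "0 0 0 0 0 0" --pt "0 -0.12 0 0 0 0" --pt "0 0 -0.4 0 0 0" --pt "0 0 -0.9 0 0 0" --pt "0 0 -0.9 0 0 0" --pt "-0.3 -0.2 -0.2 0 0 0" --pt "-0.8 -0.3 0 0 0 0" --pt "-0.9 -0.3 0 0 0 0" --pt "-0.9 -0.3 0 0 0 0" --pt "-0.9 -0.3 0 0 0 0" --pt "-0.9 -0.3 0 0 0 0"

```text
time_s: 17.5
eef_pos: [515.6, 128.7, 192.1]
ee_rot: [0.0, 0.756, 0.655, 0.0]
wrist_force: [0.5, -0.6, 0.9]
width: 0.382
finger_force: 0.0
```

Request:
play_rows --pt "-0.9 -0.3 0 0 0 0" --pt "-0.9 -0.3 0 0 0 0" --pt "-0.9 -0.25 0 0 0 0" --pt "-0.7 0.1 0 0 0 0" --pt "-0.3 0.1 0 0 0 0" --pt "0 0 0 0 0 1" --pt "0 0 0 0 0 1" --pt "0 0 0 0 0 1" --pt "0 0 0 0 0 1" --pt "0 0 0 0 0 1" --pt "0 0 0 0 0 1"

```text
time_s: 18.6
eef_pos: [470.3, -11.4, 191.7]
ee_rot: [-0.0, 0.939, 0.345, 0.001]
wrist_force: [0.3, 0.4, -0.0]
width: 0.38
finger_force: 0.0
```

Request:
play_rows --pt "0 0 0 0 0 1" --pt "0 0 0 0 0 1" --pt "0 0 0 0 0 1" --pt "0 0 0 0 0 1" --pt "0 0 0 0 0 1" --pt "0 0 0 0 0 0"

```text
time_s: 19.2
eef_pos: [470.2, -11.5, 191.7]
ee_rot: [-0.0, 0.999, 0.055, 0.0]
wrist_force: [-0.4, -0.1, -0.3]
width: 0.375
finger_force: 0.0
```

Run:
```python
from h import *
stat();offs('pics/t5.png')
piv=np.array([518.5,-6.7]);print(rel(*pol(piv,-.065,60,-170),65,6.3))
```

```text
t 19.2 p [470.2 -11.5 191.7] yawx 6.3 tilt 0.05 F [-0.4 -0.1 -0.3] w 0.38 q [-0.14  0.11  0.08  2.   -0.01  1.03 -1.52]
-90 score 0.99 px [ 0.   -0.25] deg 0.25 radial 0.02
-150 score 0.99 px [0.25 0.  ] deg 0.22 radial -0.11
150 score 0.99 px [0.25 0.  ] deg 0.21 radial 0.14
(array([-0.29,  0.01,  3.17]), array([-0.  , -0.01,  0.01]))
```

Request:
play_rows --pt "-0.29 0.01 0.4 0 0 0" --pt "0 0 0.9 0 0 0" --pt "0 0 0.9 0 0 0" --pt "0 0 0.5 0 0 0" --pt "0 0 0.45 0 0 0" --pt "0 0 0 0 0 0"

```text
time_s: 19.85
eef_pos: [456.4, -13.8, 63.4]
ee_rot: [-0.0, 0.998, 0.055, -0.002]
wrist_force: [-0.5, -0.3, 0.1]
width: 0.378
finger_force: 0.0
```

Request:
play_rows --pt "0.01 0.18 0 0 0 -1" --pt "0.01 0.18 0 0 0 -1" --pt "0.01 0.18 0 0 0 -1" --pt "0.01 0.18 0 0 0 -1" --pt "0.01 0.18 0 0 0 -1" --pt "0.01 0.18 0 0 0 -1" --pt "0.01 0.18 0 0 0 -1" --pt "0.01 0.18 0 0 0 -1" --pt "0.01 0.18 0 0 0 -1" --pt "0.01 0.18 0 0 0 -1" --pt "0.01 0.18 0 0 0 -1" --pt "0.01 0.18 0 0 0 -1"

```text
time_s: 21.05
eef_pos: [516.6, -67.4, 66.4]
ee_rot: [-0.0, 0.713, 0.701, 0.0]
wrist_force: [-1.5, 0.3, 0.2]
width: 0.377
finger_force: 0.8
```

Request:
play_rows --pt "0.01 0.18 0 0 0 -1" --pt "0.01 0.18 0 0 0 -1" --pt "0.01 0.18 0 0 0 -1" --pt "0.01 0.18 0 0 0 -1" --pt "0.01 0.18 0 0 0 -1" --pt "0 0.1 0 0 0 0" --pt "0 0 0 0 0 0"

```text
time_s: 21.75
eef_pos: [554.9, -56.6, 66.2]
ee_rot: [0.001, 0.478, 0.879, 0.0]
wrist_force: [-0.1, 0.3, -0.8]
width: 0.385
finger_force: 0.0
```

Run:
```python
from h import *
stat()
piv=np.array([518.5,-6.7]);print(rel(*pol(piv,-.065,60,-50),65,126.3))
```

```text
t 21.75 p [554.9 -56.6  66.2] yawx 122.9 tilt 0.11 F [-0.1  0.3 -0.8] w 0.38 q [ 0.27  0.43 -0.31  1.91  0.18  0.82  0.45]
(array([0.05, 0.  , 0.03]), array([ 0.01,  0.01, -0.49]))
```

Request:
play_rows --pt "0.02 0.1 0 0 0 -0.4" --pt "0 0.07 0 0 0 0" --pt "0 0 0 0 0 0"

```text
time_s: 22.05
eef_pos: [559.5, -52.0, 65.7]
ee_rot: [0.0, 0.456, 0.89, -0.0]
wrist_force: [0.3, -0.9, 0.6]
width: 0.378
finger_force: 0.5
```

Request:
play_rows --pt "0 0.05 0 0 0 0" --pt "0 0.04 0 0 0 0" --pt "0 0 0 0 0 0"

```text
time_s: 22.35
eef_pos: [562.3, -49.5, 65.4]
ee_rot: [0.0, 0.456, 0.89, 0.0]
wrist_force: [-0.8, -2.1, 0.7]
width: 0.382
finger_force: 0.6
```

Request:
play_rows --pt "0 0.05 0 0 0 0" --pt "0 0.03 0 0 0 0" --pt "0 0 0 0 0 0"

```text
time_s: 22.65
eef_pos: [562.9, -49.1, 65.1]
ee_rot: [-0.001, 0.456, 0.89, -0.002]
wrist_force: [-4.9, -3.7, 4.1]
width: 0.382
finger_force: 3.0
```

Run:
```python
from h import *
stat()
```

```text
t 22.65 p [562.9 -49.1  65.1] yawx 125.7 tilt 0.26 F [-4.9 -3.7  4.1] w 0.38 q [ 0.27  0.45 -0.32  1.89  0.19  0.84  0.47]
```

The lever is fully back against its stop. I'll check the lock by nudging the nearby −90° post.

Request:
play_rows --pt "0 -0.25 0 0 0 0" --pt "0 0 -0.5 0 0 0" --pt "0 0 -1 0 0 0" --pt "0 0 -1 0 0 0" --pt "0.3 0.4 -0.4 0 0 0" --pt "0.5 0.75 0 0 0 0" --pt "0.47 0.72 0 0 0 0.73" --pt "0 0 0 0 0 1" --pt "0 0 0 0 0 1" --pt "0 0 0 0 0 1" --pt "0 0 0 0 0 1" --pt "0 0 0 0 0 1"

```text
time_s: 23.85
eef_pos: [587.5, 32.4, 181.2]
ee_rot: [-0.0, 0.73, 0.683, 0.001]
wrist_force: [0.3, -0.1, 0.6]
width: 0.381
finger_force: 0.0
```

Run:
```python
from h import *
import cv2
stat();print(rel(*pol(C,-.065,138,-90),95,86.3));offs('pics/t6.png')
im=arm.snapshot('wrist');k=arm.calibration('wrist');cv2.imwrite('pics/w6.png',im[:,:,::-1])
print(proj([*pol(C,-.065,138,-90),127],k))
```

```text
t 23.85 p [587.5  32.4 181.2] yawx 86.2 tilt 0.11 F [ 0.3 -0.1  0.6] w 0.38 q [ 0.08  0.34 -0.26  1.74  0.1   1.07 -0.28]
(array([-0.03, -0.01,  2.16]), array([ 0.01, -0.01, -0.02]))
-90 score 0.44 px [-1.25 -2.75] deg 2.62 radial 1.46
-150 score 0.9 px [0. 0.] deg 0.0 radial -0.0
150 score 1.0 px [0.25 0.  ] deg 0.21 radial 0.14
[255.65954595 215.51472732]
```

View pics/w6.png

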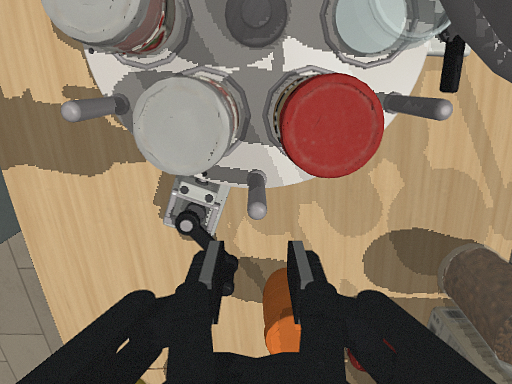

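The lever is back and the post top is at (257,212), as predicted. Now I'll lower over it and nudge gently.

Request:
play_rows --pt "0 0 0.5 0 0 0" --pt "0 0 0.6 0 0 0" --pt "0 0 0.6 0 0 0" --pt "0 0 0.46 0 0 0" --pt "0 -0.1 0 0 0 0" --pt "0 -0.08 0 0 0 0" --pt "0 0 0 0 0 0"

```text
time_s: 24.65
eef_pos: [580.7, 32.1, 96.2]
ee_rot: [0.001, 0.729, 0.685, 0.001]
wrist_force: [0.0, -0.3, 0.6]
width: 0.382
finger_force: 0.0
```

Request:
play_rows --pt "0 -0.06 0 0 0 0" --pt "0 -0.04 0 0 0 0" --pt "0 0 0 0 0 0"

```text
time_s: 24.95
eef_pos: [576.9, 32.0, 95.8]
ee_rot: [0.001, 0.729, 0.685, 0.001]
wrist_force: [0.4, 0.3, 0.2]
width: 0.377
finger_force: 0.4
```

Request:
play_rows --pt "0 -0.03 0 0 0 0" --pt "0 -0.02 0 0 0 0" --pt "0 0 0 0 0 0"

```text
time_s: 25.25
eef_pos: [576.4, 32.1, 95.7]
ee_rot: [0.001, 0.729, 0.685, 0.002]
wrist_force: [5.0, -0.9, 0.7]
width: 0.38
finger_force: 2.5
```

Request:
play_rows --pt "0 -0.02 0 0 0 0" --pt "0 -0.01 0 0 0 0" --pt "0 0 0 0 0 0"

```text
time_s: 25.55
eef_pos: [576.2, 32.1, 95.7]
ee_rot: [0.002, 0.729, 0.685, 0.003]
wrist_force: [6.7, -0.4, -1.5]
width: 0.382
finger_force: 3.7
```

Request:
play_rows --pt "0 0.15 0 0 0 0" --pt "0 0.2 0 0 0 0" --pt "0 0.1 0 0 0 0" --pt "0 0.04 0 0 0 0" --pt "0 0.03 0 0 0 0" --pt "0 0 0 0 0 0"

```text
time_s: 26.15
eef_pos: [593.7, 30.9, 94.7]
ee_rot: [-0.0, 0.729, 0.685, -0.0]
wrist_force: [0.2, 0.4, 0.2]
width: 0.383
finger_force: 0.0
```

Request:
play_rows --pt "0 0.03 0 0 0 0" --pt "0 0.03 0 0 0 0" --pt "0 0 0 0 0 0"

```text
time_s: 26.45
eef_pos: [596.0, 30.7, 94.8]
ee_rot: [-0.0, 0.729, 0.685, -0.0]
wrist_force: [-0.2, 0.6, -0.2]
width: 0.38
finger_force: 0.3
```

Request:
play_rows --pt "0 0.03 0 0 0 0" --pt "0 0.03 0 0 0 0" --pt "0 0.03 0 0 0 0" --pt "0 0 0 0 0 0"

```text
time_s: 26.85
eef_pos: [598.6, 30.4, 94.8]
ee_rot: [-0.001, 0.729, 0.685, -0.001]
wrist_force: [-5.3, -1.2, 3.2]
width: 0.378
finger_force: 2.6
```

Request:
play_rows --pt "0 0.03 0 0 0 0" --pt "0 0 0 0 0 0"

```text
time_s: 27.05
eef_pos: [598.8, 30.3, 94.7]
ee_rot: [-0.001, 0.729, 0.685, -0.002]
wrist_force: [-8.5, -0.2, 5.2]
width: 0.381
finger_force: 3.7
```

Request:
play_rows --pt "0 -0.2 0 0 0 0" --pt "0 -0.09 0 0 0 0" --pt "0 0 -0.5 0 0 0" --pt "0 0 -1 0 0 0" --pt "0 0 -1 0 0 0" --pt "-0.6 0 -0.5 0 0 0" --pt "-0.9 0 0 0 0 0" --pt "-0.9 0 0 0 0 0" --pt "-0.9 0 0 0 0 0" --pt "-0.5 0 0 0 0 0" --pt "0 0 0 0 0 0"

```text
time_s: 28.15
eef_pos: [579.7, -125.4, 215.0]
ee_rot: [0.002, 0.731, 0.682, -0.0]
wrist_force: [-0.1, 0.6, 0.2]
width: 0.385
finger_force: 0.0
```

Run:
```python
from h import *
import cv2
stat();offs('pics/t7.png')
a=cv2.imread('pics/t7.png')[75:290,130:395];cv2.imwrite("pics/t7c.png",cv2.resize(a,None,fx=2.7,fy=2.7,interpolation=cv2.INTER_CUBIC))
```

```text
t 28.15 p [ 579.7 -125.4  215. ] yawx 86.0 tilt 0.18 F [-0.1  0.6  0.2] w 0.38 q [ 0.29  0.31 -0.19  1.69  0.07  1.14  0.01]
-90 score 0.99 px [ 0.  -0.5] deg 0.49 radial 0.04
-150 score 0.98 px [0.5 0. ] deg 0.45 radial -0.22
150 score 0.99 px [0.25 0.25] deg 0.35 radial -0.06
```

View pics/t7c.png

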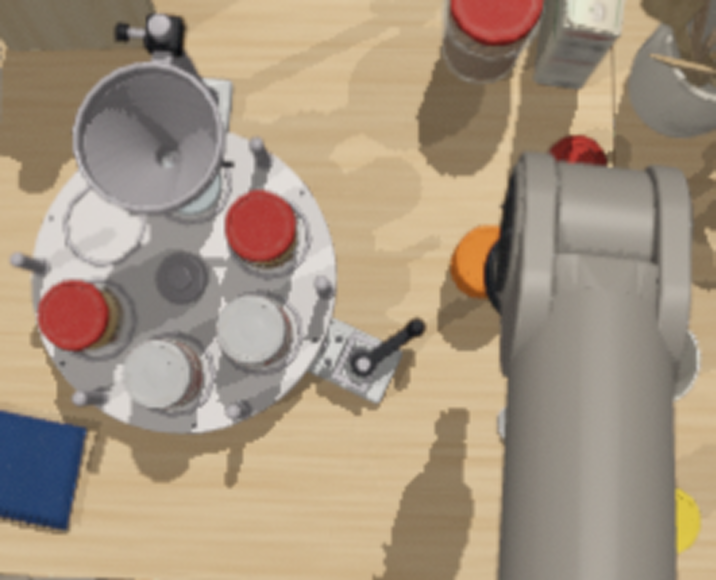

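The final view shows the open jar under the funnel, the lever back, and the table locked in both directions (6.7 N clockwise, 8.5 N counter-clockwise, no slip). Nothing else has moved.

```bash
python3 -c "
from plant import arm
print(arm.hand_in())"
```

```text
the job is handed in; nothing more can be done
None
```

The open jar is under the funnel, the lever is fully back, and the carousel held against gentle pushes both ways, so the pin appears to be home. I couldn't see the pin itself. The job was handed in at about 28 s.

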